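Fit the vial carousel to the mixer spindle

ROBOT

A 6-joint arm with a two-finger parallel gripper is mounted at the origin on the work surface. World frame = base frame: x ahead of the robot, y to its left, z up, the work surface at z = 0. Lengths are in m, angles in rad, forces in N, time in s.
With the tool pointing down it reaches from about 0.3 to 0.875 m from the base axis. Payload 6.4 kg.
Tool frame: the origin (TCP) lies midway between the tips of the shut fingers; the grasp point (between the pads) lies 19 mm behind it; z points along the fingers, y is the line along which they close (so a half turn about z gives the same grasp; the last joint's range is limited). The gripper opens to 85 mm and grips with 20 to 120 N. Pads are 22 mm wide; open, the fingers measure 114 mm over their backs; the gripper's body (76 mm by 85 mm) begins 54 mm behind the grasp point. The pads swing forward as they close: fully open they stand 13 mm farther back than shut.
Start: joints at [1.058, 0.181, 1.607, -0, 1.354, -0.206], TCP at [0.174, 0.548, 0.231] pointing down, gripper open.
Joint ranges: [-2.99, 2.99], [-0.89, 2.07], [0.3, 2.58], [-1.14, 4.28], [0, 2.63], [-3.12, 3.12]. Speed limits (rad/s): [2.57, 2.57, 3.01, 3.14, 3.14, 3.14].

INTERFACE

Orientations are given as a unit quaternion [w, x, y, z].
In Python, from bench import sensors, vision, ctrl gives the robot as it stands.
- The arm moves only by the tool carry_out, never from a script. Its argument "deltas" is text: rows parted by semicolons, each of 7 numbers parted by spaces: the shift along the tool's x, y, z in mm, then the turn, a rotation vector about the tool's x, y, z in rad, then the closure, from 0 (fully open) to 1 (shut). In form: tx ty tz ax ay az claw; .... A call has 1 to 12 rows; each row is the pose to reach, as a shift and turn from the pose commanded when the call began, along the tool's axes at that moment; what a row does not reach only later rows make up. A row lasts 1/8 s, in which the tool goes at most 62.5 mm and 10.7 degrees, less where a joint would pass 70% of its speed; a pose out of reach is approached as far as the arm can. A call with a gripper value outside its range is refused whole. The fingers move at their own pace and stop on an object; the grip force is fixed at half the most. Time passes only in rows, so rows that repeat a pose let the fingers close. It gives the time, the measured TCP pose, the force, the opening and the grip force at its end, in the units of the state.
- sensors.get_obs(): the state, without advancing time (a new reading comes with each control period).
- vision.camera(name): name is "side" or "top"; returns the picture (400x640x3 uint8, blue, green, red); there is no depth.
- vision.camera_model(name): a dict with "K" (3x3 intrinsics, pixels), "extrinsics" (4x4, takes a point from world to camera coordinates). Camera axes: x right, y down, z forward; pixel columns grow to the right and rows downward; lengths in m; the calibration is good to about 2 mm. A picture is of the moment at which its call begins. camera_model takes no time and is no camera call.
- ctrl.hand_in(): hands the job in; it is judged then, once.
The state is a dict: "time_s": time; "q": joint angles; "dq": joint speeds; "joint_efforts": joint torques, N m; "eef_pos": TCP position; "eef_rot": TCP orientation; "wrist_force": force on the tool from outside, world axes, zero at the start; "torque": the same for the moment, N m; "opening": opening from 0.0 (shut) to 1.0 (fully open); "grasp_force": force on a finger pad.
Only numpy, scipy, OpenCV 4.12 (cv2) and the standard library are available. Lean on these libraries where they do the work, as an engineer would, in place of code of your own. Each camera call takes 0.05 s, during which the arm holds its last target. There are 200 camera calls.

TASK

Take the tall dark grey transport cap off the mixer's spindle and stand it upright in the shallow dark grey tray. Then slide the vial carousel by its hub onto the spindle and push it down past the sprung balls until it clicks and sits fully home, flat on the mixer's platform, and let go. Leave the other things on the bench where they are.

Things in the scene. Friction and masses are not known exactly. Their poses are not given: they have to be found in the camera images.
- mixer: The mixer: a fixed white box, 160 mm (its x, its front faces -x) by 180 mm (its y) and 45 mm high, with a round aluminium platform 90 mm across on top and a steel spindle upright in the middle. Origin on the bench under the spindle.
- seat (a point): Centre of the platform's flat top, 55 mm above the bench, where the spindle rises; z is up along the spindle. The spindle is 20 mm in diameter for 77 mm above this point, then tapers to 8 mm at its tip.
- spindle_tip (a point): Tip of the spindle, on its axis, 87 mm above the platform. At the start the cap hides it.
- detent (a point): Point on the spindle's axis, 73 mm above the platform, level with the centres of two 12 mm steel balls that stand out 3.5 mm on opposite sides (mixer +y and -y), pushed outward by springs.
- ball_a (a joint): Sprung ball on the mixer's +y side: 0 when fully out (3.5 mm proud), grows as it is pressed in, at most 0.004 m.
- ball_b (a joint): Sprung ball on the mixer's -y side, as ball_a.
- cap_grip (a point): Point on the axis of the transport cap, 62 mm above its rim and 33 mm below its flat top: hold it about here. A plain dark grey tube, 38 mm outer and 30 mm inner diameter, 95 mm tall, closed at the top, about 60 g; z points to the top. It stands loosely over the spindle, rim on the platform: lift it 90 mm straight up to free it.
- tray_in (a point): Centre of the inner floor of the shallow dark grey tray, 5 mm above the bench. Fixed; 130 mm (its x) by 150 mm (its y) outside, 22 mm high, walls and floor 5 mm. Empty at the start. It stands to the left or right of the mixer.
- carousel_hub (a point): Point on the axis of the carousel's hub, 52 mm above its flat underside, 28 mm below the hub's top: hold it about here; z is up. White disc 150 mm across, 12 mm thick, with eight vial caps 7 mm high at 63 mm from the axis, and an upright aluminium hub 40 mm in diameter, its top 80 mm above the underside; about 0.22 kg. It lies flat on the bench, on the other side of the mixer from the tray.
- hub_top (a point): Centre of the hub's open top. A bore 23 mm wide goes right through the carousel; its top 14 mm is widened to 33 mm, and there the balls spring out again. Fully home, the underside rests on the platform and the spindle's tip stands 7 mm above this point.
- carousel_foot (a point): Centre of the carousel's underside, where the bore opens. The balls resist from when this is about 76 mm above the platform; within 5 mm of travel a push of some 15 N takes the bore over them. They then only drag lightly until they click out about 2.5 mm before home.
- spacer: Bystander: low aluminium ring, 52 mm across, 28 mm high, on the bench in front of the mixer (origin at its underside).
- marker: Bystander: white marker pen with a black end, 125 mm long, 16 mm thick, lying on the bench in front of the mixer.
- beaker: Bystander: glass beaker 76 mm across, 95 mm tall, standing on the far left of the mixer (origin at its underside).
- bottle: Bystander: white plastic bottle 66 mm across, 140 mm tall, standing on the far right of the mixer (origin at its underside).
Mind the look-alikes: they are no part of the job. Of the things that look like the part that bears cap_grip, the smallest one is meant. Of the things that look like the part that bears tray_in, the larger one is meant.

How it is judged:
On the way, in this order (a step that is already met when the one before it is completed fails the run):
1. the cap stands upright in the tray (x of cap_grip in the frame of tray_in between -0.055 and 0.055 m and y of cap_grip in the frame of tray_in between -0.065 and 0.065 m and z of cap_grip in the frame of tray_in between 0.055 and 0.067 m and angle between cap_grip's own z axis and vertical below 0.12 rad), for 0.2 s.
2. the carousel is past the balls and fully home on the platform (horizontal distance between carousel_hub and seat below 0.005 m and z of carousel_hub in the frame of seat between 0.049 and 0.054 m and angle between carousel_hub's own z axis and vertical below 0.05 rad and value of joint each of ball_a, ball_b below 0.001 m), for 0.2 s.
At the end, for the whole second after the job is handed in: The cap stands on the tray's floor inside its walls, upright within 0.12 rad. The carousel's underside is within 2 mm of the platform, its axis within 5 mm of the spindle's and upright within 0.05 rad, and both balls have sprung out again (less than 1 mm pressed). Both are at rest (all of step 1 and all of step 2 and linear speed of each of carousel, cap below 0.02 m/s); the robot touches nothing.
It fails at once if a bystander is moved more than 40 mm (distance of any of spacer, marker, beaker, bottle from where it was at the start of the episode above 0.04 m).
It also fails if it takes over 64 s, if anything falls off the work surface, if the arm or the gripper's body presses on something with over 40 N, if the wrist force passes 120 N, or if a joint passes its speed limit or range.

## Working session

There is one attempt and no reset: what is moved stays moved. The work goes in short steps, Python scripts to look and compute and a tool call to move; the robot and the scene stay as the last step left them, time stands still between calls to the robot, and variables do not carry over. Pictures are saved under pics/ and viewed, at most 10 in all, crops included, and the job is handed in when it is done.

Besides the shell and the picture viewer there is one more tool, called after "Call:" as name(argument=value, ...) on one line, values as JSON. carry_out: Moves the arm, as the interface text tells. Its arguments: {"type":"object","properties":{"deltas":{"type":"string"}},"required":["deltas"]}

```bash
mkdir -p pics && cat > h.py <<'E'
import numpy as np, cv2
from bench import sensors, vision, ctrl
def ray(n,u,v):
    m=vision.camera_model(n);K=np.array(m["K"]);E=np.array(m["extrinsics"])
    R,t=E[:3,:3],E[:3,3]
    return -R.T@t, R.T@np.linalg.solve(K,[u,v,1])
def onz(n,u,v,z):
    c,d=ray(n,u,v);return c+d*(z-c[2])/d[2]
def proj(n,p):
    m=vision.camera_model(n);E=np.array(m["extrinsics"]);q=np.array(m["K"])@(E[:3,:3]@np.array(p)+E[:3,3]);return q[:2]/q[2]
E
python3 - <<'E'
from h import *
for n in("top","side"):
    cv2.imwrite(f"pics/{n}0.png",vision.camera(n)); print(n,ray(n,320,200))
o=sensors.get_obs();print(o["eef_pos"],o["eef_rot"],o["time_s"])
E
```

```text
top (array([ 0.36854762, -0.01292696,  1.17612108]), array([ 0.14855537,  0.02195316, -0.98872799]))
side (array([-0.14766927, -0.6785857 ,  0.67980515]), array([ 0.59055312,  0.61856684, -0.51840767]))
[0.17339361 0.54770455 0.23046496] [-2.86033027e-04  1.52815565e-01  9.88254399e-01 -7.51742779e-04] 0.1
```

View pics/top0.png

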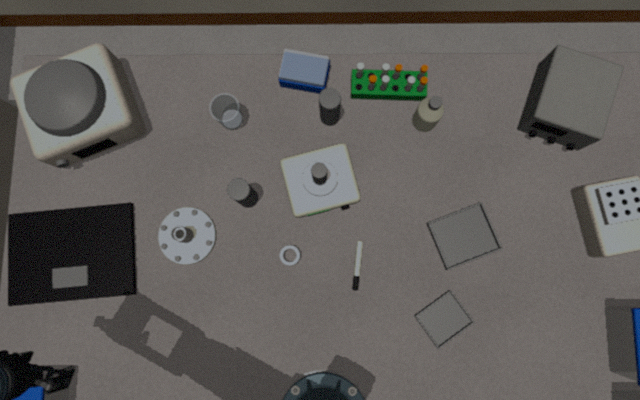

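View pics/side0.png

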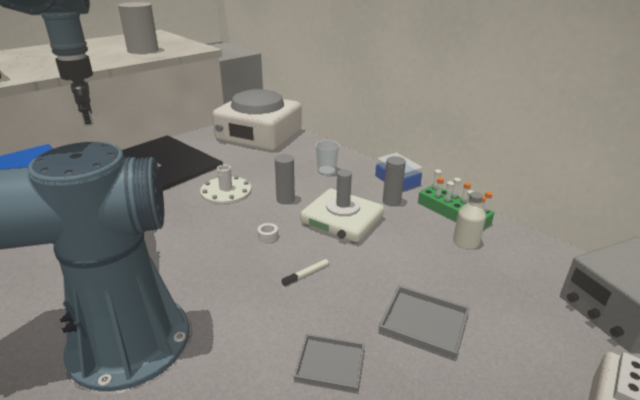

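The top view shows the mixer with the cap at about (319,172), the carousel at (187,236) with its hub top at (180,233), and the larger tray at (464,236). Look-alike tubes stand at (330,105) and (240,190), and the small tray is at (443,319). Next I'll measure these with masks.

```bash
python3 - <<'E'
from h import *
im=cv2.imread("pics/top0.png")
a=cv2.resize(im[135:225,270:370],None,fx=4,fy=4,interpolation=cv2.INTER_CUBIC)
b=cv2.resize(im[200:272,150:250],None,fx=4,fy=4,interpolation=cv2.INTER_CUBIC)
c=np.zeros((360,800,3),np.uint8);c[:,:400]=a;c[:288,400:]=b
cv2.imwrite("pics/crop.png",c)
g=cv2.cvtColor(im,cv2.COLOR_BGR2GRAY)
# big white blobs
for name,(x0,y0,x1,y1),z in (("mixer",(265,130,375,225),.045),("disc",(150,200,225,275),.012)):
    m=np.zeros_like(g);m[y0:y1,x0:x1]=(g[y0:y1,x0:x1]>140)*255
    cs,_=cv2.findContours(m,cv2.RETR_EXTERNAL,cv2.CHAIN_APPROX_NONE);k=max(cs,key=cv2.contourArea)
    P=np.array([onz("top",u,v,z)[:2] for u,v in cv2.convexHull(k)[:,0]],np.float32)
    print(name,cv2.minAreaRect(P),cv2.minEnclosingCircle(P))
# tray rough by pixel corners on z=.022
P=np.array([onz("top",u,v,.022)[:2] for u,v in((427,234),(480,203),(500,244),(446,269))],np.float32);print("tray",cv2.minAreaRect(P))
print("hubtop",onz("top",180,233,.08),"captop",onz("top",319,169,.15))
for p in((319,166),(319,175)):print(g[p[1]-12:p[1]+14:2,p[0]-14:p[0]+15:2]) if p[1]==166 else 0
E
```

```text
mixer ((0.5924485921859741, 0.013780638575553894), (0.15002232789993286, 0.16959968209266663), 15.617683410644531) ((0.591560423374176, 0.013417234644293785), 0.10841155797243118)
disc ((0.44959717988967896, 0.3608670234680176), (0.14374129474163055, 0.14161060750484467), 2.2881669998168945) ((0.45003846287727356, 0.3607887327671051), 0.0731588751077652)
tray ((0.45090240240097046, -0.34880155324935913), (0.11376268416643143, 0.15768404304981232), 24.83287239074707)
hubtop [0.45027566 0.35394528 0.08      ] captop [0.59543626 0.01266863 0.15      ]
[[149 151 150 149 148 148 151 148 149 149 148 149 148 149 146]
 [150 148 149 150 149 146 149 149 146 150 150 146 149 150 145]
 [148 150 149 148 148 152 152 151 146 148 148 147 151 147 148]
 [148 150 147 147 152 146 148 150 150 148 150 149 147 149 149]
 [147 147 150 151 149 138 123 121 134 142 148 146 144 146 150]
 [149 148 142 148 135 104  95  99  99 106 143 150 147 140 148]
 [148 140 151 138 101 100 102 101 100 101 114 148 153 151 144]
 [145 149 151 121 102 100 107 105 106 105 101 127 151 150 148]
 [151 150 146 105  98 103 101 107  98 105 104  98 133 151 149]
 [151 152 151 109 103 105 105 102 105 106  94  95 118 148 146]
 [147 149 148 125  91 106 110 107 110 106  84  84 119 149 152]
 [147 147 149 131  60  96 108 107 109  86  30  93 127 149 149]
 [149 151 148 142  58  41  44  49  47  26  27  95 136 149 152]]
```

View pics/crop.png

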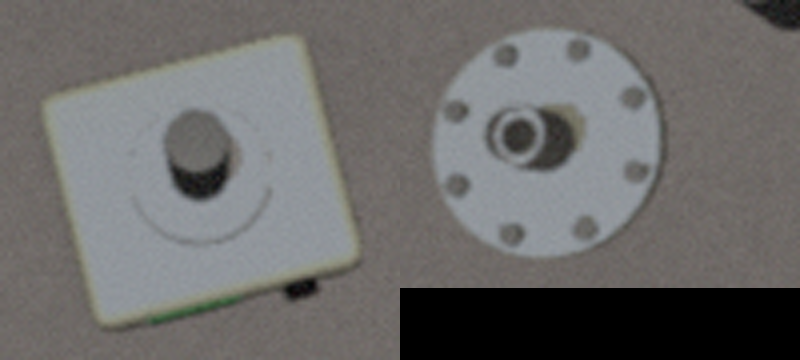

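The crop shows the cap top at about px (319.1,170.1) and the hub ring at about px (179.7,233.2). The cap lies at about (0.593, 0.013) and matches the mixer's box centre. The carousel lies at about (0.450, 0.359) and the tray at (0.451, -0.349). I keep the tool orientation constant and compute the shifts.

```bash
cat >> h.py <<'E'
from scipy.spatial.transform import Rotation as Ro
def dl(*targets):
    o=sensors.get_obs();w,x,y,z=o["eef_rot"];R=Ro.from_quat([x,y,z,w])
    for t in targets: print(t,"->",np.round(R.inv().apply(np.array(t)-o["eef_pos"])*1000,1))
    print("wrist",np.round(o["wrist_force"],1),"t",round(o["time_s"],2),"open",o["opening"],"pos",np.round(o["eef_pos"],4), "tilt vec",np.round((R*Ro.from_quat([.1528155,.988254,0,0]).inv()).as_rotvec(),4))
E
python3 -c "
from h import *
dl((.593,.0132,.2),(.593,.0132,.098))"
```

```text
(0.593, 0.0132, 0.2) -> [-561.5 -382.8   30.9]
(0.593, 0.0132, 0.098) -> [-561.5 -382.6  132.9]
wrist [ 0.4  0.4 -0.1] t 0.1 open 1.0008471835594435 pos [0.1734 0.5477 0.2305] tilt vec [-0.0014  0.0008 -0.    ]
```

Call:
carry_out(deltas="-561 -383 31 0 0 0 0;-561 -383 31 0 0 0 0;-561 -383 31 0 0 0 0;-561 -383 31 0 0 0 0;-561 -383 31 0 0 0 0;-561 -383 31 0 0 0 0;-561 -383 31 0 0 0 0;-561 -383 31 0 0 0 0;-561 -383 31 0 0 0 0;-561 -383 31 0 0 0 0;-561 -383 31 0 0 0 0;-561 -383 31 0 0 0 0")

```text
time_s: 1.6
eef_pos: [0.594, 0.0102, 0.1992]
eef_rot: [-0.0, 0.155, 0.988, -0.0]
wrist_force: [0.8, 1.0, 0.1]
opening: 0.996
grasp_force: 0.0
```

```bash
python3 -c "
from h import *
dl((.593,.0132,.2),(.593,.0132,.098))
a=vision.camera('top')[100:240,250:400];b=vision.camera('side')[120:260,270:420]
cv2.imwrite('pics/pre.png',cv2.resize(np.hstack([a,b]),(800,373),interpolation=cv2.INTER_CUBIC))"
```

```text
(0.593, 0.0132, 0.2) -> [ 1.9  2.5 -0.8]
(0.593, 0.0132, 0.098) -> [  1.8   2.6 101.2]
wrist [0.8 1.  0.1] t 1.6 open 0.9959225732988566 pos [0.594  0.0102 0.1992] tilt vec [-0.0004  0.0009 -0.0045]
```

View pics/pre.png

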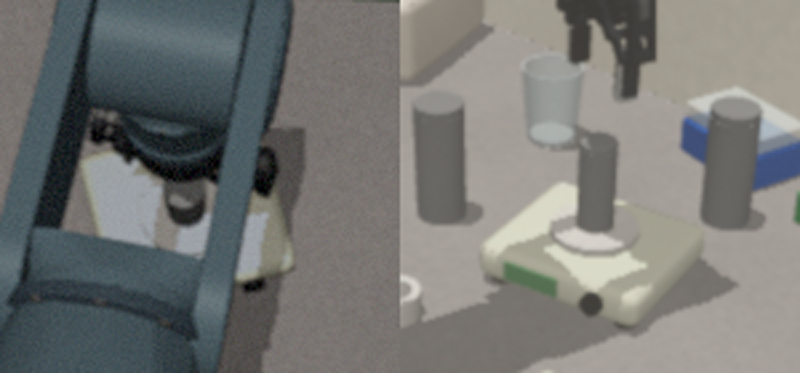

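The gripper straddles the cap correctly (top view cap at about (319,172); side view shows it below the fingers). I'll descend and grip.

Call:
carry_out(deltas="0 0 50 0 0 0 0;0 0 102 0 0 0 0;0 0 102 0 0 0 0;0 0 102 0 0 0 0;0 0 102 0 0 0 1;0 0 102 0 0 0 1;0 0 102 0 0 0 1;0 0 102 0 0 0 1;0 0 102 0 0 0 1;0 0 102 0 0 0 1;0 0 102 0 0 0 1;0 0 102 0 0 0 1")

```text
time_s: 3.2
eef_pos: [0.5937, 0.0134, 0.0998]
eef_rot: [0.001, 0.153, 0.988, 0.0]
wrist_force: [-1.8, 1.0, 6.4]
opening: 0.43
grasp_force: 59.5
```

```bash
python3 -c "
from h import *
dl((.593,.0132,.098))"
```

```text
(0.593, 0.0132, 0.098) -> [ 0.6 -0.4  1.8]
wrist [-1.8  1.   6.4] t 3.2 open 0.42967373524492475 pos [0.5937 0.0134 0.0998] tilt vec [-0.0003 -0.0021 -0.0001]
```

Call:
carry_out(deltas="0 0 -20 0 0 0 1;0 0 -60 0 0 0 1;0 0 -100 0 0 0 1;0 0 -115 0 0 0 1;0 0 -115 0 0 0 1;0 0 -115 0 0 0 1;0 0 -115 0 0 0 1")

```text
time_s: 4.08
eef_pos: [0.5918, 0.0138, 0.2113]
eef_rot: [-0.002, 0.153, 0.988, 0.0]
wrist_force: [-0.8, -0.5, -1.2]
opening: 0.435
grasp_force: 60.2
```

```bash
python3 -c "
from h import *
dl((.451,-.349,.215),(.451,-.349,.06),(.451,-.349,.05))
a=vision.camera('side')[60:260,270:470]
cv2.imwrite('pics/lift.png',cv2.resize(a,(600,600)))"
```

```text
(0.451, -0.349, 0.215) -> [  24.6 -388.3   -3.4]
(0.451, -0.349, 0.06) -> [  24.1 -388.3  151.6]
(0.451, -0.349, 0.05) -> [  24.1 -388.3  161.6]
wrist [-0.8 -0.5 -1.2] t 4.08 open 0.43538887512384655 pos [0.5918 0.0138 0.2113] tilt vec [ 0.0006  0.0033 -0.    ]
```

View pics/lift.png

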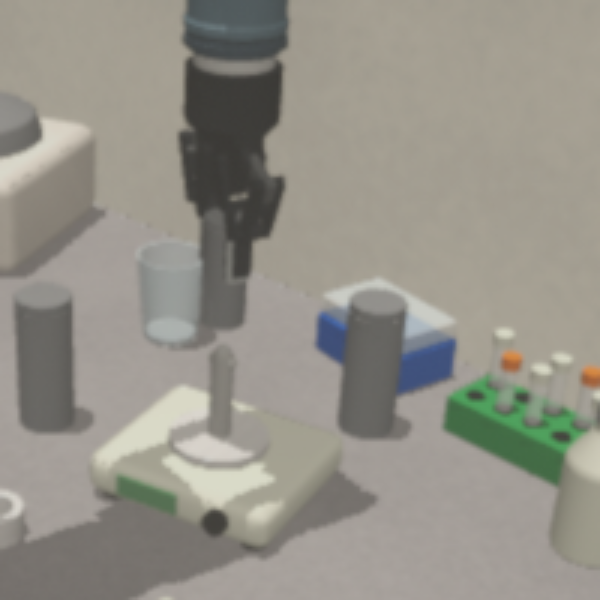

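The cap is clear of the spindle and upright in the fingers; spindle is exposed at about (343,200) in the side picture. On to the tray.

Call:
carry_out(deltas="24 -388 0 0 0 0 1;24 -388 0 0 0 0 1;24 -388 0 0 0 0 1;24 -388 0 0 0 0 1;24 -388 0 0 0 0 1;24 -388 0 0 0 0 1;24 -388 0 0 0 0 1;24 -388 0 0 0 0 1;24 -388 80 0 0 0 1;24 -388 130 0 0 0 1;24 -388 145 0 0 0 1;24 -388 150 0 0 0 1")

```text
time_s: 5.62
eef_pos: [0.4526, -0.346, 0.0613]
eef_rot: [-0.002, 0.152, 0.988, 0.002]
wrist_force: [-0.4, 0.2, -0.0]
opening: 0.427
grasp_force: 60.4
```

```bash
python3 -c "
from h import *
dl((.451,-.349,.05))"
```

```text
(0.451, -0.349, 0.05) -> [ 0.6 -3.4 11.3]
wrist [-0.4  0.2 -0. ] t 5.62 open 0.4272709213164032 pos [ 0.4526 -0.346   0.0613] tilt vec [0.0035 0.0025 0.0023]
```

Call:
carry_out(deltas="0 0 5 0 0 0 1;0 0 9 0 0 0 1;0 0 11 0 0 0 1;0 0 11 0 0 0 1;0 0 12 0 0 0 1;0 0 12 0 0 0 1")

```text
time_s: 6.38
eef_pos: [0.4527, -0.3491, 0.0514]
eef_rot: [0.0, 0.153, 0.988, -0.0]
wrist_force: [0.7, 0.2, -0.2]
opening: 0.434
grasp_force: 60.4
```

Call:
carry_out(deltas="0 0 1 0 0 0 1;0 0 2 0 0 0 1;0 0 2 0 0 0 1;0 0 2 0 0 0 1")

```text
time_s: 6.88
eef_pos: [0.4529, -0.3492, 0.0499]
eef_rot: [0.0, 0.153, 0.988, -0.0]
wrist_force: [-1.5, 1.3, 4.7]
opening: 0.433
grasp_force: 60.8
```

Contact (4.7 N). I'll release and back straight up.

Call:
carry_out(deltas="0 0 0 0 0 0 0.6;0 0 0 0 0 0 0.3;0 0 0 0 0 0 0;0 0 0 0 0 0 0;0 0 0 0 0 0 0;0 0 0 0 0 0 0;0 0 -50 0 0 0 0;0 0 -100 0 0 0 0;0 0 -150 0 0 0 0;0 0 -150 0 0 0 0")

```text
time_s: 8.12
eef_pos: [0.4548, -0.3513, 0.2046]
eef_rot: [0.004, 0.153, 0.988, -0.003]
wrist_force: [-0.2, -0.6, 0.2]
opening: 1.002
grasp_force: 0.0
```

```bash
python3 -c "
from h import *
dl((.450,.359,.2),(.450,.359,.035))
t=vision.camera('top');cv2.imwrite('pics/top2.png',t);s=vision.camera('side');cv2.imwrite('pics/side2.png',s)
print('cap exp px side top/bottom',proj('side',(.4527,-.349,.1)),proj('side',(.4527,-.349,.005)))
a=s[220:370,350:500];b=t[135:225,270:370]
cv2.imwrite('pics/placed.png',np.hstack([cv2.resize(a,(360,360)),cv2.resize(b,(400,360),interpolation=cv2.INTER_CUBIC)]))"
```

```text
(0.45, 0.359, 0.2) -> [219.1 675.8  -0.7]
(0.45, 0.359, 0.035) -> [220.4 676.6 164.3]
wrist [-0.2 -0.6  0.2] t 8.12 open 1.0016891791235623 pos [ 0.4548 -0.3513  0.2046] tilt vec [-0.0075 -0.0064  0.0002]
cap exp px side top/bottom [426.79525759 284.14823104] [420.4214786 319.9005898]
```

View pics/placed.png

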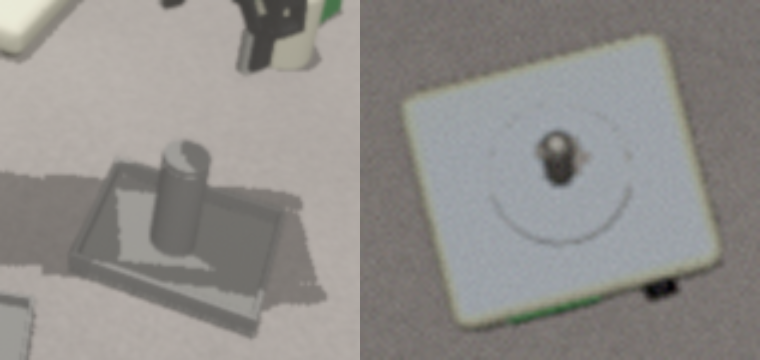

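The cap stands upright in the tray (side view about (425,302)). The bare spindle tip shows at about px (318.6,169), and the platform circle's centre is at about (319.5,178). I'll move over the carousel.

Call:
carry_out(deltas="216 674 0 0 0 0 0;216 674 0 0 0 0 0;216 674 0 0 0 0 0;216 674 0 0 0 0 0;216 674 0 0 0 0 0;216 674 0 0 0 0 0;216 674 0 0 0 0 0;216 674 0 0 0 0 0;216 674 0 0 0 0 0;216 674 0 0 0 0 0;216 674 0 0 0 0 0;216 674 0 0 0 0 0")

```text
time_s: 9.72
eef_pos: [0.4485, 0.3613, 0.1969]
eef_rot: [-0.002, 0.151, 0.989, -0.001]
wrist_force: [0.5, 0.5, 0.8]
opening: 1.001
grasp_force: 0.0
```

```bash
python3 -c "
from h import *
t=cv2.imread('pics/top2.png');s=cv2.imread('pics/side2.png')
print('platform',onz('top',319.5,178.1,.055),'tip',onz('top',318.4,169.2,.142))
print('side tip exp',proj('side',(.5925,.0135,.142)),'base',proj('side',(.5925,.0135,.055)),'plat edges',[proj('side',(.5925+.045*np.cos(a),.0135+.045*np.sin(a),.055)).round(1) for a in (-.8,2.34)])
# side: disc of carousel ellipse
g=cv2.cvtColor(s,cv2.COLOR_BGR2GRAY)
m=np.zeros_like(g);m[160:215,190:262]=(g[160:215,190:262]>150)*255
k=max(cv2.findContours(m,0,1)[0],key=cv2.contourArea);k=k[k[:,0,1]>182]
print('side hub top exp',proj('side',(.45,.359,.08)),'disc L/R exp',proj('side',(.45-.055,.359+.05,.012)),proj('side',(.45+.055,.359-.05,.012)),'bbox',cv2.boundingRect(k))
cv2.imwrite('pics/s2.png',np.hstack([cv2.resize(s[155:215,190:260],(420,360),interpolation=2),cv2.resize(s[155:245,300:390],(360,360),interpolation=2)]))
dl((.450,.359,.2),(.450,.359,.035))"
```

```text
platform [0.59296031 0.01360821 0.055     ] tip [0.59672554 0.01426801 0.142     ]
side tip exp [342.92526299 175.08979429] base [341.60642545 204.0802914 ] plat edges [array([358.6, 204.7]), array([324.6, 203.4])]
side hub top exp [223.04404039 167.50013794] disc L/R exp [200.27057161 187.65795617] [250.12615788 187.87763667] bbox (190, 183, 72, 32)
(0.45, 0.359, 0.2) -> [-2.2 -1.7 -3.1]
(0.45, 0.359, 0.035) -> [ -2.6  -1.4 161.9]
wrist [0.5 0.5 0.8] t 9.72 open 1.0007125928402951 pos [0.4485 0.3613 0.1969] tilt vec [-0.0012  0.0035  0.0036]
```

View pics/s2.png

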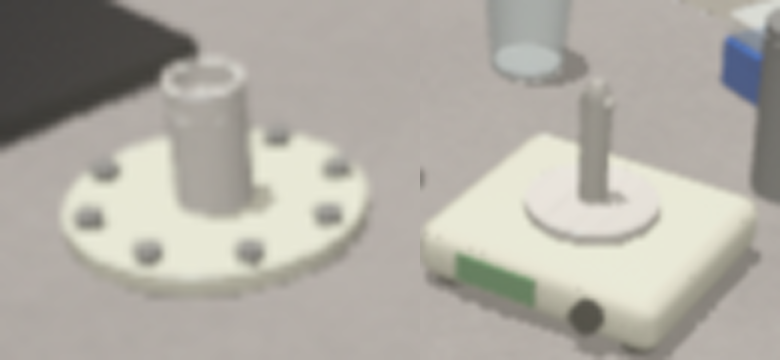

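The side picture shows the hub top at about (223.6,167.2) and the spindle tip at about (343.9,175). Both agree with the top view within about 2 mm. I'll descend on the hub and grip.

Call:
carry_out(deltas="-1 -1 60 0 0 0 0;-1 -1 120 0 0 0 0;-1 -1 150 0 0 0 0;-1 -1 163 0 0 0 0;-1 -1 163 0 0 0 0;-1 -1 163 0 0 0 0;-1 -1 163 0 0 0 1;-1 -1 163 0 0 0 1;-1 -1 163 0 0 0 1;-1 -1 163 0 0 0 1;-1 -1 163 0 0 0 1;-1 -1 163 0 0 0 1")

```text
time_s: 11.22
eef_pos: [0.4517, 0.3579, 0.0372]
eef_rot: [0.001, 0.153, 0.988, 0.0]
wrist_force: [-0.2, 0.0, 6.1]
opening: 0.447
grasp_force: 61.2
```

Call:
carry_out(deltas="0 0 0 0 0 0 1;0 0 0 0 0 0 1;0 0 -20 0 0 0 1;0 0 -60 0 0 0 1;0 0 -110 0 0 0 1;0 0 -160 0 0 0 1;0 0 -190 0 0 0 1;0 0 -190 0 0 0 1;0 0 -190 0 0 0 1;0 0 -190 0 0 0 1")

```text
time_s: 12.48
eef_pos: [0.4498, 0.3569, 0.224]
eef_rot: [-0.002, 0.153, 0.988, -0.001]
wrist_force: [0.8, -0.5, -3.3]
opening: 0.446
grasp_force: 61.0
```

```bash
python3 -c "
from h import *
dl((.5940,.0130,.23),(.594,.013,.18),(.594,.013,.088))
s=vision.camera('side');cv2.imwrite('pics/side3.png',s)"
```

```text
(0.594, 0.013, 0.23) -> [-241.3 -284.3   -5.9]
(0.594, 0.013, 0.18) -> [-241.4 -284.1   44.1]
(0.594, 0.013, 0.088) -> [-241.7 -283.9  136.1]
wrist [ 0.8 -0.5 -3.3] t 12.47 open 0.4456583588576388 pos [0.4498 0.3569 0.224 ] tilt vec [-0.0019  0.0036  0.    ]
```

Call:
carry_out(deltas="-241 -284 0 0 0 0 1;-241 -284 0 0 0 0 1;-241 -284 0 0 0 0 1;-241 -284 0 0 0 0 1;-241 -284 0 0 0 0 1;-241 -284 0 0 0 0 1;-241 -284 0 0 0 0 1;-241 -284 0 0 0 0 1;-241 -284 20 0 0 0 1;-241 -284 35 0 0 0 1;-241 -284 35 0 0 0 1;-241 -284 35 0 0 0 1")

```text
time_s: 14.02
eef_pos: [0.5952, 0.0145, 0.1917]
eef_rot: [0.0, 0.152, 0.988, -0.0]
wrist_force: [-0.3, 0.1, -2.2]
opening: 0.445
grasp_force: 61.7
```

```bash
python3 -c "
from h import *
s=vision.camera('side');cv2.imwrite('pics/pre4.png',cv2.resize(s[100:250,250:450],(800,600),interpolation=2))
dl((.5940,.0130,.18))
p=sensors.get_obs()['eef_pos'];u=p-[0,0,.037]
for z in(0,.012):print([((proj('side',u+[.075*np.cos(a),.075*np.sin(a),z])-[250,100])*4).round() for a in(-.76,2.38,.81,3.95)])"
```

```text
(0.594, 0.013, 0.18) -> [ 1.  -1.7 12.1]
wrist [-0.3 -0.2 -2.3] t 14.07 open 0.4445547759916703 pos [0.5954 0.0143 0.1921] tilt vec [-0.0002 -0.0012  0.0006]
[array([493., 282.]), array([257., 278.]), array([371., 229.]), array([379., 338.])]
[array([494., 265.]), array([257., 261.]), array([371., 213.]), array([380., 320.])]
```

View pics/pre4.png

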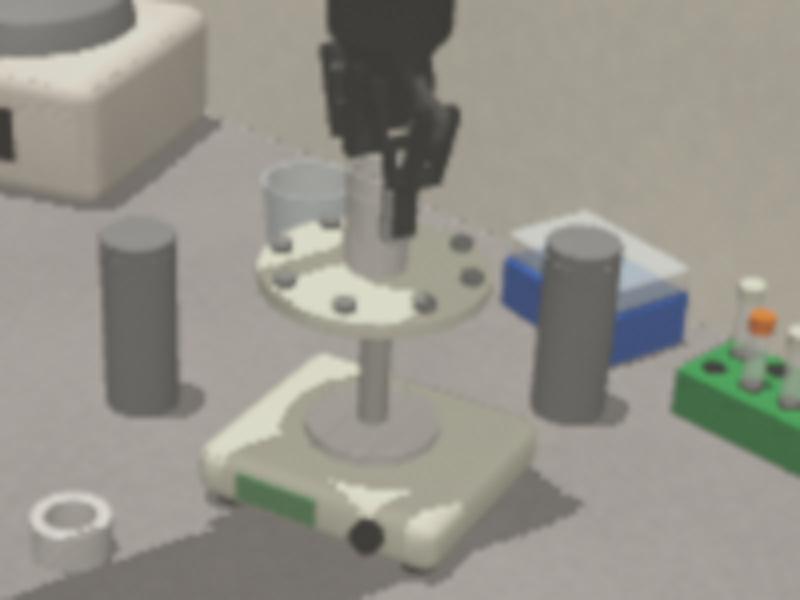

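The disc (extents 255–493, centre ≈374) sits above the spindle (base ≈372). Allowing for perspective, it should shift about 2–3 mm image-right. I'll nudge it and lower gently over the tip.

Call:
carry_out(deltas="-2 -1 0 0 0 0 1;-2 -1 4 0 0 0 1;-2 -1 8 0 0 0 1;-2 -1 12 0 0 0 1;-2 -1 16 0 0 0 1;-2 -1 19 0 0 0 1;-2 -1 22 0 0 0 1;-2 -1 22 0 0 0 1")

```text
time_s: 15.08
eef_pos: [0.5967, 0.0123, 0.1692]
eef_rot: [0.0, 0.153, 0.988, -0.0]
wrist_force: [-0.2, -0.7, -3.0]
opening: 0.447
grasp_force: 61.8
```

Call:
carry_out(deltas="0 0 1 0 0 0 1;0 0 2 0 0 0 1;0 0 3 0 0 0 1;0 0 4 0 0 0 1;0 0 4 0 0 0 1")

```text
time_s: 15.7
eef_pos: [0.5974, 0.0122, 0.1676]
eef_rot: [0.001, 0.153, 0.988, -0.0]
wrist_force: [-4.4, -1.7, 11.1]
opening: 0.448
grasp_force: 63.3
```

Call:
carry_out(deltas="0 0 1 0 0 0 1;0 0 2 0 0 0 1;0 0 3 0 0 0 1;0 0 4 0 0 0 1;0 0 4 0 0 0 1")

```text
time_s: 16.32
eef_pos: [0.5968, 0.0123, 0.1617]
eef_rot: [0.0, 0.153, 0.988, -0.0]
wrist_force: [0.2, -0.7, 2.6]
opening: 0.451
grasp_force: 62.4
```

Past the balls with only light drag. Continuing down.

Call:
carry_out(deltas="0 0 6 0 0 0 1;0 0 12 0 0 0 1;0 0 18 0 0 0 1;0 0 24 0 0 0 1;0 0 30 0 0 0 1;0 0 36 0 0 0 1;0 0 42 0 0 0 1;0 0 48 0 0 0 1;0 0 54 0 0 0 1;0 0 60 0 0 0 1;0 0 60 0 0 0 1")

```text
time_s: 17.7
eef_pos: [0.5958, 0.0124, 0.0996]
eef_rot: [-0.001, 0.153, 0.988, -0.0]
wrist_force: [2.2, -1.5, -10.3]
opening: 0.45
grasp_force: 61.2
```

Call:
carry_out(deltas="0 0 2 0 0 0 1;0 0 4 0 0 0 1;0 0 5 0 0 0 1;0 0 6 0 0 0 1;0 0 6 0 0 0 1")

```text
time_s: 18.32
eef_pos: [0.597, 0.0126, 0.0956]
eef_rot: [0.0, 0.153, 0.988, 0.0]
wrist_force: [0.3, -1.8, -4.7]
opening: 0.445
grasp_force: 61.7
```

Call:
carry_out(deltas="0 0 1 0 0 0 1;0 0 2 0 0 0 1;0 0 3 0 0 0 1;0 0 4 0 0 0 1;0 0 4 0 0 0 1")

```text
time_s: 18.95
eef_pos: [0.5968, 0.0126, 0.0922]
eef_rot: [0.0, 0.153, 0.988, 0.0]
wrist_force: [-3.7, 0.6, 5.6]
opening: 0.447
grasp_force: 62.7
```

Call:
carry_out(deltas="0 0 1 0 0 0 1;0 0 2 0 0 0 1;0 0 2 0 0 0 1;0 0 2 0 0 0 1")

```text
time_s: 19.45
eef_pos: [0.5968, 0.0125, 0.0922]
eef_rot: [0.0, 0.153, 0.988, -0.0]
wrist_force: [-11.6, 1.0, 19.6]
opening: 0.446
grasp_force: 64.2
```

Firm contact at the predicted home height (0.092), z does not yield at 20 N. Relax, release and retreat.

Call:
carry_out(deltas="0 0 -2 0 0 0 1;0 0 -2 0 0 0 0.6;0 0 -2 0 0 0 0.3;0 0 -2 0 0 0 0;0 0 -2 0 0 0 0;0 0 -2 0 0 0 0;0 0 -2 0 0 0 0;0 0 -40 0 0 0 0;0 0 -90 0 0 0 0;0 0 -140 0 0 0 0;0 0 -160 0 0 0 0;0 0 -160 0 0 0 0")

```text
time_s: 20.95
eef_pos: [0.5977, 0.0122, 0.2515]
eef_rot: [0.002, 0.153, 0.988, -0.0]
wrist_force: [0.2, 0.9, 0.2]
opening: 1.001
grasp_force: 0.0
```

```bash
python3 -c "
from h import *
s=vision.camera('side');cv2.imwrite('pics/end.png',cv2.resize(s[130:340,250:530],(800,600),interpolation=2))
dl()
for p in((.597,.0125,.142),(.597,.0125,.135)):print((proj('side',p)-[250,130])*800/280)"
```

```text
wrist [-0.4 -0.2 -0.8] t 21.0 open 0.9980415692532275 pos [0.5967 0.0124 0.2494] tilt vec [-0.0002 -0.001   0.    ]
[269.8153182  127.64685305]
[269.48856807 134.53918916]
```

View pics/end.png

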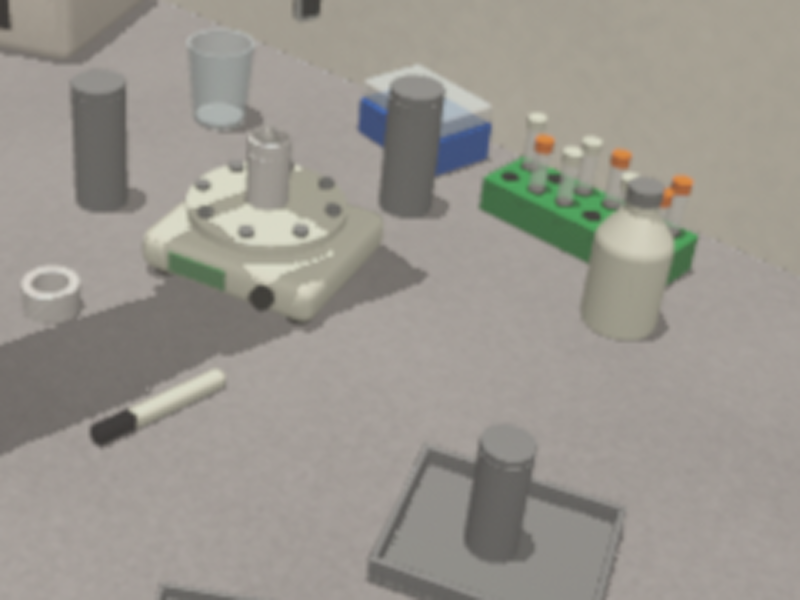

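The carousel lies flat on the platform, with the spindle tip showing above the hub at crop (269,128), as predicted. The cap stands upright in the tray at (500,495), and the bystanders look unmoved.

```bash
python3 -c "
from bench import ctrl
print(ctrl.hand_in())"
```

```text
the job is handed in; nothing more can be done
None
```

The job is handed in at about 21 s of the 64 s: the last picture shows the cap upright in the larger tray, the carousel home on the mixer's platform, the gripper clear and the bystanders in view unmoved; `ctrl.hand_in()` returned no verdict, and I had no direct reading of the two balls.

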